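# Size a pipe ring on the stepped gauge and sort it

### The job

Take the steel ring that lies on the black rubber pad and slide it down over the stepped gauge mandrel until it stops on a step; push on gently until the sliding mandrel under it comes up firm on its end stop, and hold it there with about 12 N for a second (never more than 25 N). See at which step the ring stopped (just under it are one, two or three grooves), then lift it off and set it down gently and flat in the tray bay that has the same number of marks. Never let the ring drop, and leave the two other rings and the tools where they are.

Things in the scene. Friction and masses are not known exactly. Their poses are not given: they have to be found in the camera images.
- ring_a: One of three steel rings with the same outside: diameter 50 mm, height 24 mm, plain bore right through. Their bores are 20.6, 26.6 and 32.6 mm (one ring of each); it is not told which is which, nor which lies on the pad. Mass 0.17 to 0.35 kg. Origin: centre of its underside, z along the bore (up).
- ring_b: One of three steel rings with the same outside: diameter 50 mm, height 24 mm, plain bore right through. Their bores are 20.6, 26.6 and 32.6 mm (one ring of each); it is not told which is which, nor which lies on the pad. Mass 0.17 to 0.35 kg. Origin: centre of its underside, z along the bore (up).
- ring_c: One of three steel rings with the same outside: diameter 50 mm, height 24 mm, plain bore right through. Their bores are 20.6, 26.6 and 32.6 mm (one ring of each); it is not told which is which, nor which lies on the pad. Mass 0.17 to 0.35 kg. Origin: centre of its underside, z along the bore (up).
- pad: Black rubber pad, 90 x 90 mm, 6 mm thick, fixed to the table. Exactly one ring lies on it, within 15 mm of its centre: the ring to be sized. Origin: centre of its underside on the table, so the ring's underside is 6 mm above the table.
- board: Plywood board, 80 mm (its x) x 150 mm (its y), 6 mm thick, fixed. The two other rings lie on it and stay there. Origin: centre of its underside on the table.
- gauge_base: Round grey housing of the gauge, fixed: flange 84 mm across and 8 mm high, body 54 mm across, top 18 mm above the table. Origin: centre of its underside, z up along the axis. A bare metal tapered mandrel slides down in it: a drag of about 4 N (a ring's weight alone does not move it), 4 to 8 mm to go, then a firm sprung end stop that gives 1 mm for each 12 N, 2.5 mm at most.
- nose_high (a point): Fixed point on the mandrel's axis, 104 mm above the table: the highest the mandrel's tip can stand; it starts 0 to 12 mm lower (not measured). Conical nose 6 mm across, widening to 17 mm 7 mm below; then lands 18, 24, 30 and 36 mm across, 11.5 mm long, each 1 mm narrower at its top, joined by 45 degree shoulders 2.5 mm high.
- step1 (a point): Fixed point on the axis, 72.2 mm above the table. With the mandrel on its end stop the underside of the ring with bore 20.6 is within 4 mm of this height (the stop's height differs each time and is not measured), on the shoulder of the 24 mm land, which has one dark groove. A ring has 1.3 mm to spare all round on the land above its step; over 2 mm off the axis it may catch too early.
- step2 (a point): The same for bore 26.6: 58.2 mm above the table, the shoulder of the 30 mm land, which has two grooves. Before the mandrel is pressed down, every step stands 4 to 8 mm higher.
- step3 (a point): The same for bore 32.6: 44.2 mm above the table, the shoulder of the 36 mm land, which has three grooves. The steps are 14 mm apart.
- tray: Low grey steel tray, fixed, 80 mm (its x) x 232 mm (its y), floor 3 mm thick, 4 mm walls and partitions with tops 8 mm above the table, three square bays 72 mm wide inside. On a flat lip along its +x side (24 mm wide, 8 mm high) each bay has dark bar marks: one for the +y bay, two for the middle, three for the -y bay. Origin: centre of its underside.
- bay1 (a point): Centre of the floor (its upper face, 3 mm above the table) of the bay with one mark, for the ring with bore 20.6. Axes as the tray.
- bay2 (a point): Centre of the floor of the bay with two marks, for the ring with bore 26.6. Axes as the tray.
- bay3 (a point): Centre of the floor of the bay with three marks, for the ring with bore 32.6. Axes as the tray.
- square: Flat steel try square lying on the table, 5 mm thick: leg 170 mm along its y, leg 97 mm along its x. Origin: middle of the long leg, underside. A bystander.
- pliers: Pliers with blue handles lying on the table, about 145 mm along its x, 58 mm wide over the handles, 16 mm high. Origin: near the pivot, table level. A bystander.
- brush: Wire brush with a wooden back lying bristles down, 200 mm along its x, 28 mm wide, 32 mm high. Origin: its middle, table level. A bystander.
There are look-alikes about, which are no part of the job. What is shaped like the ring_a but green or yellow is not meant.

How it is judged:
By the outcome, as a careful person would: the job done as asked, in the order asked, and still so for the second after the job is handed in, with the robot touching nothing.
It also fails if it takes over 48 s, if anything falls off the work surface, if the arm or the gripper's body presses on something with over 40 N, if the wrist force passes 120 N, or if a joint passes its speed limit or range.

### The arm

A 6-joint arm with a two-finger parallel gripper is mounted at the origin on the work surface. World frame = base frame: x ahead of the robot, y to its left, z up, the work surface at z = 0. Lengths are in m, angles in rad, forces in N, time in s.
With the tool pointing down it reaches from about 0.3 to 0.775 m from the base axis. Payload 14.6 kg.
Tool frame: the origin (TCP) lies midway between the tips of the shut fingers; the grasp point (between the pads) lies 19 mm behind it (ctrl.hold_point_z is the distance from the TCP to the grasp point, in m); z points along the fingers, x is the direction in which the jaws open and shut, and the axes are right-handed (so a half turn about z gives the same grasp; the last joint's range is limited). The gripper opens to 94 mm and grips with 3 to 60 N. Pads are 16 mm wide; open, the fingers measure 119 mm over their backs; the gripper's body (75 mm by 177 mm) begins 78 mm behind the grasp point.
Start: joints at [1.242, 0.3, 1.521, -0, 1.321, -0.067], TCP at [0.142, 0.531, 0.205] pointing down, gripper open.
Joint ranges: [-3.03, 3.03], [-0.79, 2.21], [0.23, 2.52], [-1.04, 4.18], [0, 3.07], [-2.55, 2.55]. Speed limits (rad/s): [2.22, 2.22, 2.57, 3.14, 3.14, 3.14].

### API

Orientations are given as [roll, pitch, yaw] about the fixed x, y, z axes, in that order (R = Rz(yaw) Ry(pitch) Rx(roll)).
In Python, from station import ctrl, viewer, ticket, nets gives the robot as it stands.
- The arm moves only by the tool carry_out, never from a script. Its argument "commands" is one flat list of numbers, 7 for each row, row after row: the closure, from -1 (fully open) to 1 (shut), so that 0 is half open, then the shift along the world's x, y, z in cm, then the turn, a rotation vector about the world's x, y, z in rad. In form: [gripper, tx, ty, tz, ax, ay, az, gripper, tx, ty, tz, ax, ay, az, ...]. A call has 1 to 12 rows; each row is the pose to reach, as a shift and turn from the pose measured when the call began; what a row does not reach only later rows make up. A row lasts 1/12 s, in which the tool goes at most 41.7 mm and 7.16 degrees, less where a joint would pass 70% of its speed; a pose out of reach is approached as far as the arm can. A call with a gripper value outside its range is refused whole. The fingers move at their own pace and stop on an object; "force" is the grip in N (left out, the last holds). Time passes only in rows, so rows that repeat a pose let the fingers close. It gives the time, the measured TCP pose, the force and the opening at its end, in the units of the state.
- ctrl.get_obs(): the state, without advancing time (a new reading comes with each control period).
- viewer.camera(name): name is "scene" or "side" or "wrist"; returns (picture, depth): 384x512x3 uint8, blue, green, red; 384x512 float32, m along the optical axis (not along the pixel's ray), 0 where there is no reading.
- viewer.camera_info(name): a dict with "fx", "fy", "cx", "cy" (pixels), "R" (3x3) and "t" (3): a world point X has camera coordinates R X + t. Camera axes: x right, y down, z forward; pixel columns grow to the right and rows downward; lengths in m; the calibration is good to about 2 mm. The wrist camera is an equidistant fisheye: a pixel r from the principal point sees the ray r / f radians off the axis. A picture is of the moment at which its call begins: read the wrist's pose just before it. camera_info takes no time and is no camera call; for the wrist camera it gives the pose at the moment of the call.
- ticket.hand_in(): hands the job in, once; it reports no verdict.
Trained networks look in the newest picture that a camera, given by its name, has taken for a name from the list of things; names that differ only in an ending like _2 or _b are one class to them, and where a whole thing is asked for, a point or a joint stands for the part that bears it (a point fixed in the world has none). Each returns a list of dicts, best first, with "confidence" (0 to 1); they miss things now and then, are a little off and sometimes report something else, mostly with a low value. They report only what shows in the picture. A call takes as long as a camera call. They do not tell look-alikes from the thing itself.
- nets.silhouettes(camera, thing): "region" (384x512 bool, what is visible of it) and "extent" ([left, top, right, bottom] in pixels, round what is visible of it).
The state is a dict: "time_s": time; "qpos": joint angles; "joint_vel": joint speeds; "tau": joint torques, N m; "ee_pos": TCP position; "eef_rot": TCP orientation; "force": force on the tool from outside, world axes, zero at the start; "moment": the same for the moment, N m; "grip_width": finger opening in m.
Only numpy, scipy, OpenCV 4.12 (cv2) and the standard library are available. Lean on these libraries where they do the work, as an engineer would, in place of code of your own. Each camera call takes 0.05 s, during which the arm holds its last target. There are 200 camera calls.

## Working session

There is one attempt and no reset: what is moved stays moved. The work goes in short steps, Python scripts to look and compute and a tool call to move; the robot and the scene stay as the last step left them, time stands still between calls to the robot, and variables do not carry over. Pictures are saved under pics/ and viewed, about 8 in all and at most 12, crops included, and the job is handed in when it is done.

Besides the shell and the picture viewer there is one more tool, called after "Call:" as name(argument=value, ...) on one line, values as JSON. carry_out: Moves the arm, as the interface text tells. Its arguments: {"type":"object","properties":{"commands":{"type":"array","items":{"type":"number"}},"force":{"type":"number"}},"required":["commands"]}

```bash
ls; mkdir -p pics
cat > h.py <<'E'
import numpy as np, cv2
from station import ctrl, viewer, ticket, nets
def cloud(name, depth, info=None):
    i=info or viewer.camera_info(name)
    v,u=np.mgrid[0:384,0:512]
    x=(u-i['cx'])/i['fx'];y=(v-i['cy'])/i['fy']
    if name=='wrist':
        r=np.hypot(x,y);k=np.where(r>1e-9,np.tan(np.minimum(r,1.5))/np.maximum(r,1e-9),1);x=x*k;y=y*k
    P=np.stack([x*depth,y*depth,depth],-1)
    R=np.array(i['R']);t=np.array(i['t'])
    W=(P-t)@R
    W[depth<=0]=np.nan
    return W
E
python3 - <<'E'
from h import *
o=ctrl.get_obs();print({k:np.round(v,3) for k,v in o.items()}, ctrl.hold_point_z)
ims=[]
for c in ['scene','side']:
    p,d=viewer.camera(c); W=cloud(c,d); np.save(f'{c}.npy',W); cv2.imwrite(f'{c}_raw.png',p)
    cv2.imwrite(f'pics/{c}1.png',cv2.resize(p,(800,600)))
    i=viewer.camera_info(c); print(c,np.round(-np.array(i['R']).T@np.array(i['t']),3))
    for th in ['ring_a','pad','board','gauge_base','tray']:
        for s in nets.silhouettes(c,th)[:5]:
            m=s['region']; print(c,th,round(s['confidence'],2),s['extent'],m.sum(),np.round(np.nanmedian(W[m],0),3),np.round(np.nanpercentile(W[m],95,axis=0),3))
E
```

```text
pics
{'time_s': np.float64(0.0), 'qpos': array([ 1.242,  0.3  ,  1.522, -0.   ,  1.321, -0.067]), 'joint_vel': array([-0.001, -0.001, -0.   , -0.001,  0.002,  0.001]), 'tau': array([-1.0000e-03, -5.3181e+01, -3.5273e+01,  7.1000e-02,  2.4000e-02,
       -0.0000e+00]), 'ee_pos': array([0.142, 0.531, 0.205]), 'eef_rot': array([-3.142e+00,  1.000e-03,  1.309e+00]), 'force': array([-0.367,  0.381, -0.595]), 'moment': array([-0.036, -0.004, -0.023]), 'grip_width': np.float64(0.094)} 0.0188
scene [0.999 0.926 0.897]
scene ring_a 0.8 [251.6, 250.9, 267.7, 267.8] 257 [0.583 0.153 0.024] [0.604 0.172 0.029]
scene ring_a 0.79 [341.5, 296.9, 364.1, 317.4] 356 [0.46  0.409 0.031] [0.48  0.428 0.035]
scene ring_a 0.67 [319.6, 275.8, 340.5, 297.1] 300 [0.469 0.326 0.027] [0.49  0.346 0.035]
scene ring_a 0.65 [267.9, 270.5, 288.1, 288.8] 318 [0.576 0.243 0.023] [0.599 0.262 0.029]
scene ring_a 0.56 [323.3, 230.2, 341.1, 251.1] 229 [0.362 0.186 0.023] [0.38  0.204 0.029]
scene pad 0.97 [282.2, 241.2, 321.4, 272.0] 533 [0.474 0.202 0.009] [0.508 0.237 0.019]
scene board 0.74 [306.3, 282.1, 366.5, 327
[... 568 characters left out ...]
50.6, 209.0] 266 [0.576 0.139 0.018] [0.598 0.162 0.024]
side ring_a 0.6 [159.6, 224.4, 180.4, 241.3] 319 [0.356 0.169 0.019] [0.376 0.195 0.024]
side pad 0.97 [178.8, 199.4, 222.6, 226.9] 554 [0.451 0.173 0.004] [0.509 0.229 0.007]
side pad 0.67 [294.5, 277.5, 417.7, 360.7] 4667 [ 0.486 -0.316  0.003] [ 0.537 -0.203  0.009]
side board 0.61 [139.0, 177.3, 191.8, 202.8] 413 [0.45  0.349 0.004] [0.504 0.419 0.008]
side board 0.53 [295.1, 275.1, 416.0, 359.1] 4691 [ 0.486 -0.316  0.003] [ 0.537 -0.203  0.009]
side gauge_base 0.81 [222.4, 215.9, 254.1, 263.1] 924 [0.448 0.009 0.015] [0.491 0.055 0.084]
side tray 0.97 [298.0, 275.5, 414.6, 359.6] 4642 [ 0.486 -0.316  0.003] [ 0.536 -0.203  0.009]
```

View pics/scene1.png

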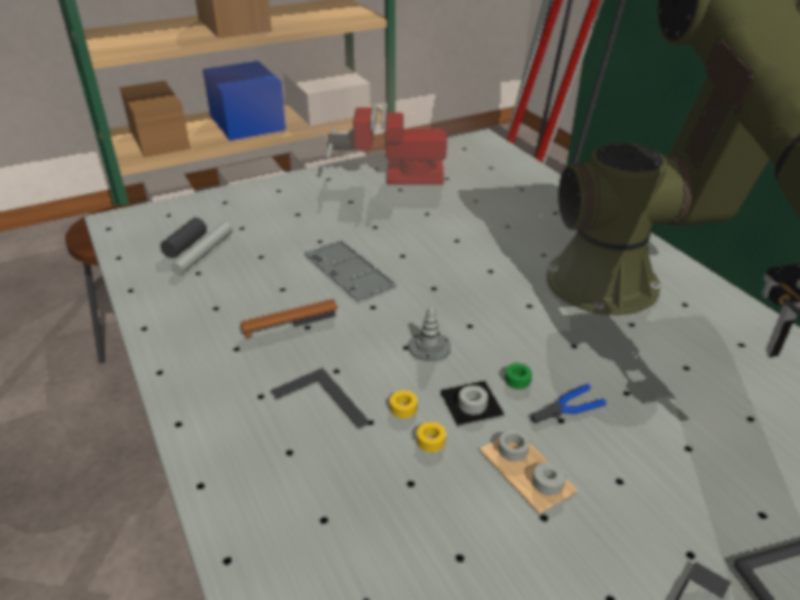

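View pics/side1.png

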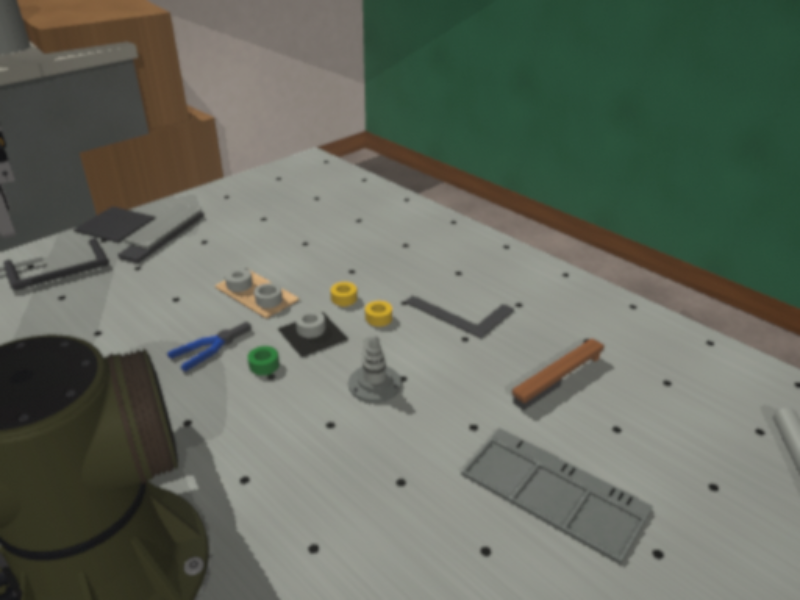

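The steel ring on the black pad is at (473,400) in the 800x600 scene view and (310,323) in the side view. The other two steel rings are on the board at scene (513,445) and (548,478). The two yellow rings (403,403) and (431,437) and the green one (518,375) are look-alikes. The pad ring fits because it is steel and lies on black rubber. I'll confirm it in a wrist crop from above.

```bash
cat > m1.py <<'E'
from h import *
from scipy.optimize import least_squares
def circ(P,r):
    f=least_squares(lambda c:np.maximum(np.hypot(P[:,0]-c[0],P[:,1]-c[1])-r,0)*1,P.mean(0)); return f.x
for c in ['scene','side']:
    W=np.load(f'{c}.npy')
    X,Y,Z=W[...,0],W[...,1],W[...,2]
    m=(np.hypot(X-.467,Y-.195)<.05)&(Z>.022)&(Z<.04)
    x,y=X[m],Y[m];print(c,'ring',m.sum(),(x.min()+x.max())/2,(y.min()+y.max())/2,np.ptp(x),np.ptp(y))
    for lo,hi in [(.004,.012),(.014,.022),(.04,.07),(.07,.11)]:
        m=(np.hypot(X-.456,Y-.02)<.06)&(Z>lo)&(Z<hi)
        if m.sum()>2:
            x,y=X[m],Y[m];print(c,'gauge',lo,m.sum(),(x.min()+x.max())/2,(y.min()+y.max())/2,np.ptp(x),np.ptp(y),Z[m].max())
    m=(np.abs(X-.486)<.14)&(np.abs(Y+.31)<.17)&(Z>.0055)&(Z<.012)
    r=cv2.minAreaRect((W[m][:,:2]*1000).astype(np.float32)); print(c,'tray',m.sum(),r)
i=viewer.camera_info('wrist');print(np.round(-np.array(i['R']).T@np.array(i['t']),3),np.round(i['R'],2),i['fx'])
E
python3 m1.py
```

```text
scene ring 192 0.46869155586131017 0.20134783065999756 0.04910029306871194 0.051140681533162646
scene gauge 0.004 207 0.4571345129409684 0.01913048618336047 0.11518662138244734 0.11628393431550399 0.011985726059295576
scene gauge 0.014 112 0.4556456393775044 0.02492033675551931 0.07548534366985804 0.06866530981499978 0.021914655528999422
scene gauge 0.04 106 0.4560926619755117 0.027254809144326854 0.03679892326266826 0.03024286959546855 0.06982379360938473
scene gauge 0.07 70 0.45587883601040957 0.025953352837413325 0.02306168195695496 0.018040571084633156 0.10106153450603748
scene tray 1014 ((485.48590087890625, -309.79803466796875), (339.115234375, 278.54107666015625), 89.98834228515625)
side ring 170 0.46916292713845864 0.19635244069179264 0.05107635798465371 0.04973619941323751
side gauge 0.004 328 0.4570167974580433 0.02010982963349264 0.08347770777333685 0.08494015314979561 0.011946745797795207
side gauge 0.014 134 0.45674004860017126 0.017583633156084237 0.052038425784347864 0.05129808850870876 0.021926025603202146
side gauge 0.04 158 0.4551109141428472 0.01793676402489373 0.03310195084098283 0.03525539423510055 0.06855740176623527
side gauge 0.07 100 0.4560087837116402 0.017742958362120996 0.02101531766858694 0.02411030338238896 0.09935360907270482
side tray 1517 ((535.2923583984375, -290.23114013671875), (207.33993530273438, 246.7142791748047), 8.545027732849121)
[0.067 0.551 0.384] [[ 0.26  0.97  0.  ]
 [ 0.93 -0.25  0.27]
 [ 0.26 -0.07 -0.96]] 297.3186396354542
```

Call:
carry_out(commands=[-1, 32.7, -33.4, 0, 0, 0, -0.9, -1, 32.7, -33.4, 0, 0, 0, -0.9, -1, 32.7, -33.4, 0, 0, 0, -0.9, -1, 32.7, -33.4, 0, 0, 0, -0.9, -1, 32.7, -33.4, 0, 0, 0, -0.9, -1, 32.7, -33.4, 0, 0, 0, -0.9, -1, 32.7, -33.4, 0, 0, 0, -0.9, -1, 32.7, -33.4, 0, 0, 0, -0.9, -1, 32.7, -33.4, 0, 0, 0, -0.9, -1, 32.7, -33.4, 0, 0, 0, -0.9, -1, 32.7, -33.4, 0, 0, 0, -0.9, -1, 32.7, -33.4, 0, 0, 0, -0.9])

```text
time_s: 1.6
ee_pos: [0.4722, 0.1934, 0.2053]
eef_rot: [3.141, -0.0, 0.405]
force: [-0.1, -0.0, -0.1]
grip_width: 0.0943
```

```bash
cat > m2.py <<'E'
from h import *
from scipy.optimize import least_squares
o=ctrl.get_obs();print(np.round(o['ee_pos'],4),np.round(o['eef_rot'],4))
i=viewer.camera_info('wrist');p,d=viewer.camera('wrist');W=cloud('wrist',d,i);np.save('wrist.npy',W)
cv2.imwrite('pics/wrist1.png',cv2.resize(p,(800,600)))
for s in nets.silhouettes('wrist','ring_a'):
    m=s['region'];print(round(s['confidence'],2),s['extent'],m.sum(),np.round(np.nanmedian(W[m],0),4))
X,Y,Z=W[...,0],W[...,1],W[...,2]
m=(np.hypot(X-.469,Y-.197)<.045)&(Z>.026)&(Z<.034)
x,y=X[m],Y[m];print('ring',m.sum(),(x.min()+x.max())/2,(y.min()+y.max())/2,np.ptp(x),np.ptp(y),np.median(Z[m]))
P=np.c_[x,y]
h=cv2.convexHull((P*1000).astype(np.float32));print(cv2.minEnclosingCircle(h))
c=np.array([(x.min()+x.max())/2,(y.min()+y.max())/2]);r=np.hypot(*(P-c).T);print('r range',np.percentile(r,[1,5,50,95,99]))
for lo,hi in [(.04,.07),(.07,.11)]:
    m=(np.hypot(X-.456,Y-.02)<.06)&(Z>lo)&(Z<hi)
    if m.sum(): x,y=X[m],Y[m];print('g',m.sum(),(x.min()+x.max())/2,(y.min()+y.max())/2,np.ptp(x),np.ptp(y),Z[m].max())
E
python3 m2.py
```

```text
[0.4722 0.1934 0.2053] [ 3.1408e+00 -3.0000e-04  4.0550e-01]
0.94 [273.6, 59.4, 317.6, 97.8] 828 [0.4691 0.322  0.0293]
0.93 [296.0, 213.7, 326.7, 256.0] 885 [0.5752 0.1462 0.0223]
0.88 [152.8, 128.0, 191.2, 167.3] 1086 [0.3593 0.1808 0.0229]
0.8 [326.7, 153.0, 365.5, 193.0] 1017 [0.574  0.2377 0.023 ]
0.74 [235.3, 145.1, 275.0, 192.4] 1010 [0.4703 0.2007 0.0292]
0.71 [295.1, 0.2, 331.6, 39.3] 1192 [0.4579 0.4    0.0293]
ring 915 0.47054436048237885 0.19977594534974155 0.049535605590311116 0.04919778235630129 0.029320360852827132
((470.39666748046875, 199.96836853027344), 24.941410064697266)
r range [0.01325611 0.01374926 0.01974567 0.02435406 0.02472236]
g 403 0.45783010546362707 0.028049746608405556 0.03485222525922693 0.025601599045870334 0.06990471572003022
g 65 0.45549090634738176 0.02821888097377833 0.01960846366278901 0.010299380820451527 0.07951710317575611
```

View pics/wrist1.png

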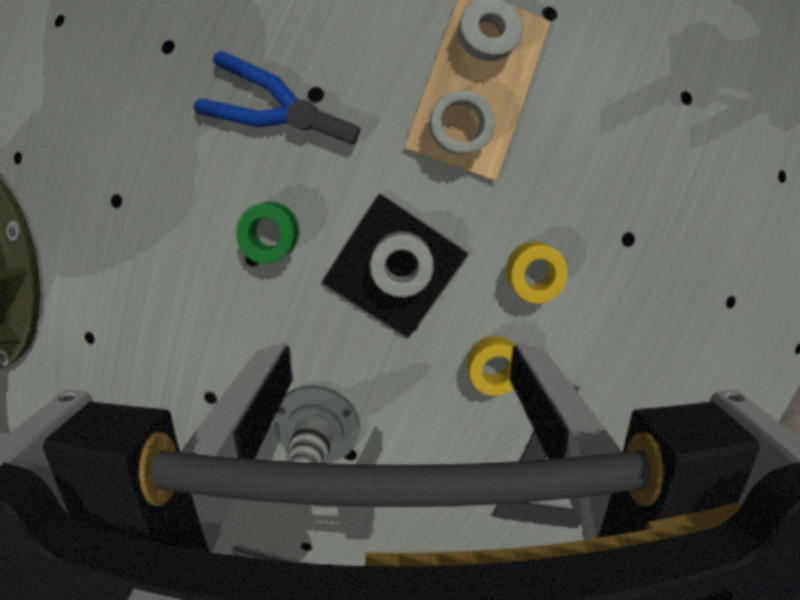

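The pad ring is at (402,265), sitting on the black pad. Its bore measures about 26.5 mm. The larger-bore and smaller-bore rings are on the board at (462,122) and (490,28). I'll descend partway and take a close look.

Call:
carry_out(commands=[-1, -0.2, 0.6, -4, 0, 0, 0, -1, -0.2, 0.6, -8, 0, 0, 0, -1, -0.2, 0.6, -12.5, 0, 0, 0, -1, -0.2, 0.6, -12.5, 0, 0, 0, -1, -0.2, 0.6, -12.5, 0, 0, 0])

```text
time_s: 2.12
ee_pos: [0.4668, 0.2025, 0.0794]
eef_rot: [-3.141, 0.004, 0.407]
force: [0.8, 0.2, -0.0]
grip_width: 0.094
```

```bash
sed -i "s/pics\/wrist1.png',cv2.resize(p,(800,600))/pics\/wrist2.png',cv2.resize(p[80:320,100:420],(800,600))/" m2.py; python3 m2.py
```

```text
[0.4668 0.2025 0.0794] [-3.1412  0.0042  0.4071]
0.89 [107.7, 148.0, 166.1, 207.4] 2240 [0.3603 0.1825 0.0229]
0.86 [226.0, 177.0, 290.7, 242.6] 2514 [0.4699 0.2011 0.0292]
0.8 [315.7, 266.0, 347.3, 299.1] 640 [0.5623 0.1571 0.0192]
0.74 [352.9, 185.0, 411.9, 243.7] 2203 [0.5724 0.2389 0.0228]
0.72 [283.1, 46.2, 350.6, 103.8] 2306 [0.4681 0.3213 0.0291]
0.68 [317.2, 0.0, 372.5, 16.5] 757 [0.4646 0.3824 0.028 ]
ring 1982 0.4704416383921283 0.19948766065978665 0.049884679562143375 0.04918007400245522 0.029375484199228794
((470.4657287597656, 199.62278747558594), 25.045751571655273)
r range [0.01322899 0.01382305 0.019784   0.02438108 0.02480733]
g 381 0.45748691786463636 0.030540938245199198 0.03502721830104488 0.019051451370347732 0.058528890393963084
```

View pics/wrist2.png

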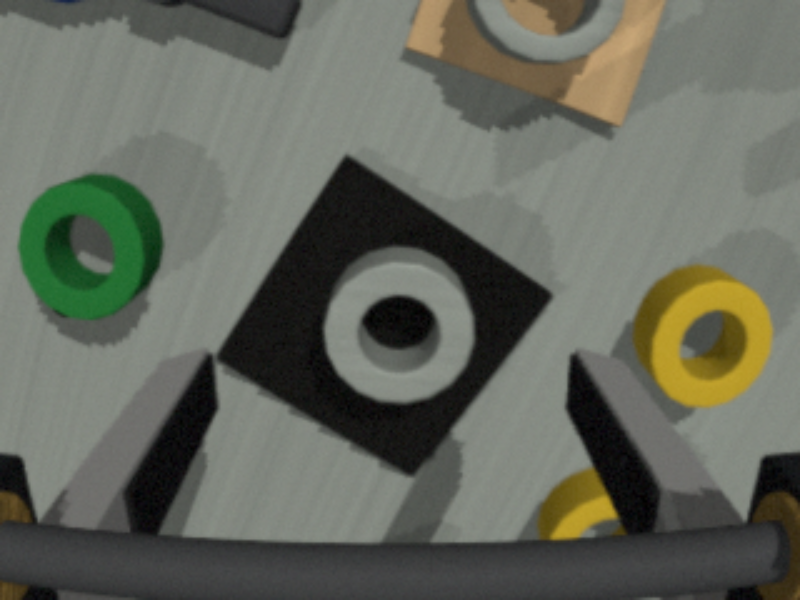

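The crop shows the steel ring on the black pad at crop (400,325), with yellow and green look-alikes on either side. The target is confirmed, so I'll descend.

Call:
carry_out(commands=[-0.7, 0.3, -0.35, -3, 0, 0, 0, -0.7, 0.3, -0.35, -5.5, 0, 0, 0, -0.7, 0.3, -0.35, -6.7, 0, -0.004, 0, -0.7, 0.3, -0.35, -7.0, 0, -0.004, 0, -0.7, 0.3, -0.35, -7.0, 0, -0.004, 0, -0.7, 0.3, -0.35, -7.0, 0, -0.004, 0])

```text
time_s: 2.72
ee_pos: [0.4731, 0.1999, 0.0147]
eef_rot: [3.14, -0.009, 0.407]
force: [-0.3, -0.1, -0.0]
grip_width: 0.08
```

```bash
python3 -c "
from h import *
for k in range(3):
    o=ctrl.get_obs();print(o['time_s'],np.round(o['ee_pos'],4),np.round(o['eef_rot'],4),np.round(o['joint_vel'],3));viewer.camera('side')"
```

```text
2.7167 [0.4731 0.1999 0.0147] [ 3.1397 -0.0089  0.4069] [-0.001 -0.003  0.003  0.001 -0.005 -0.001]
2.7667 [0.4731 0.1999 0.0146] [ 3.1397 -0.009   0.4068] [-0.002  0.004  0.007 -0.001 -0.006 -0.001]
2.8167 [0.4729 0.1998 0.0143] [ 3.1397 -0.0087  0.4068] [ 0.001  0.007  0.008 -0.    -0.008 -0.002]
```

Call:
carry_out(commands=[-0.7, -0.3, -0.1, -0.5, -0.003, 0.008, 0, -0.7, -0.3, -0.1, -0.5, -0.003, 0.008, 0, -0.7, -0.3, -0.1, -0.5, -0.003, 0.008, 0, -0.7, -0.3, -0.1, -0.5, -0.003, 0.008, 0])

```text
time_s: 3.2
ee_pos: [0.4698, 0.1987, 0.0091]
eef_rot: [3.14, 0.0, 0.407]
force: [-0.2, 0.3, 0.1]
grip_width: 0.08
```

Call:
carry_out(commands=[1, 0, 0, 0, 0, 0, 0, 1, 0, 0, 0, 0, 0, 0, 1, 0, 0, 0, 0, 0, 0, 1, 0, 0, 0, 0, 0, 0, 1, 0, 0, 0, 0, 0, 0, 1, 0, 0, 0, 0, 0, 0, 1, 0, 0, 0, 0, 0, 0, 1, 0, 0, 0, 0, 0, 0], force=40)

```text
time_s: 3.87
ee_pos: [0.4698, 0.1987, 0.0091]
eef_rot: [3.14, 0.0, 0.407]
force: [0.0, -0.1, 0.0]
grip_width: 0.0498
```

Call:
carry_out(commands=[1, 0, 0, 0.5, 0, 0, 0, 1, 0, 0, 2, 0, 0, 0, 1, 0, 0, 5, 0, 0, 0, 1, 0, 0, 8.5, 0, 0, 0, 1, 0, 0, 12, 0, 0, 0, 1, 0, 0, 15, 0, 0, 0, 1, -0.3, -3, 15.5, 0, 0, 0, 1, -0.6, -6, 15.5, 0, 0, 0, 1, -0.9, -9, 15.5, 0, 0, 0, 1, -1.2, -12, 15.5, 0, 0, 0, 1, -1.3, -15, 15.5, 0, 0, 0, 1, -1.3, -18, 15.5, 0, 0, 0])

```text
time_s: 4.87
ee_pos: [0.4561, 0.0174, 0.1643]
eef_rot: [3.14, 0.0, 0.407]
force: [0.9, -0.2, -2.2]
grip_width: 0.0497
```

Call:
carry_out(commands=[1, 0, -4, 0, 0, 0, 0, 1, 0, -7, 0, 0, 0, 0, 1, 0, -9, 0, 0, 0, 0, 1, 0, -9, 0, 0, 0, 0, 1, 0, -9, 0, 0, 0, 0, 1, 0, -9, 0, 0, 0, 0])

```text
time_s: 5.37
ee_pos: [0.4559, -0.0722, 0.1644]
eef_rot: [3.141, 0.001, 0.407]
force: [0.7, -0.7, -1.9]
grip_width: 0.0497
```

```bash
cat > m3.py <<'E'
from h import *
import sys
o=ctrl.get_obs();print({k:np.round(o[k],4) for k in ['time_s','ee_pos','eef_rot','force','grip_width']})
i=viewer.camera_info('wrist');p,d=viewer.camera('wrist');W=cloud('wrist',d,i);np.save('wrist.npy',W)
cv2.imwrite(f'pics/{sys.argv[1]}.png',cv2.resize(p,(800,600)))
X,Y,Z=W[...,0],W[...,1],W[...,2]
for lo,hi in [(.006,.0105),(.016,.02),(.03,.05),(.05,.06),(.06,.07),(.07,.08),(.08,.09),(.09,.11)]:
    m=(np.hypot(X-.457,Y-.02)<.048)&(Z>lo)&(Z<hi)
    if m.sum()>5: 
        x,y=X[m],Y[m];h=cv2.minEnclosingCircle((np.c_[x,y]*1000).astype(np.float32));print('g',lo,m.sum(),np.round([(x.min()+x.max())/2,(y.min()+y.max())/2,np.ptp(x),np.ptp(y),Z[m].max()],4),np.round(h[0],1),round(h[1],1))
e=o['ee_pos']
m=(np.hypot(X-e[0],Y-e[1])<.03)&(abs(Z-(e[2]+.021))<.004)
if m.sum()>5:
    x,y=X[m],Y[m];print('held',m.sum(),np.round([(x.min()+x.max())/2-e[0],(y.min()+y.max())/2-e[1],np.ptp(x),np.ptp(y),np.median(Z[m])-e[2]],4),cv2.minEnclosingCircle((np.c_[x,y]*1000).astype(np.float32)))
E
python3 m3.py wrist3
```

```text
{'time_s': np.float64(5.3667), 'ee_pos': array([ 0.4559, -0.0722,  0.1644]), 'eef_rot': array([3.1406e+00, 6.0000e-04, 4.0690e-01]), 'force': array([ 0.6591, -0.7306, -1.8531]), 'grip_width': np.float64(0.0497)}
g 0.006 2249 [0.4577 0.0211 0.083  0.0832 0.0105] [457.7  21. ] 42.2
g 0.016 796 [0.4579 0.0211 0.0542 0.053  0.0198] [457.9  20.9] 27.2
g 0.03 162 [0.4576 0.0209 0.0358 0.0363 0.05  ] [457.7  21. ] 18.2
g 0.05 123 [0.4578 0.0209 0.034  0.0333 0.06  ] [457.8  20.8] 17.4
g 0.06 222 [0.4577 0.0208 0.0291 0.0287 0.0698] [457.6  21.2] 14.8
g 0.07 175 [0.4577 0.0207 0.0229 0.0226 0.0798] [457.5  21.2] 11.8
g 0.08 48 [0.4556 0.0211 0.0142 0.0184 0.09  ] [456.6  21.1] 9.2
g 0.09 303 [0.4576 0.021  0.0169 0.0162 0.0995] [457.5  20.9] 8.6
held 3718 [-0.0018  0.0006  0.056   0.0493  0.0203] ((454.2063293457031, -68.30430603027344), 28.78069305419922)
```

View pics/wrist3.png

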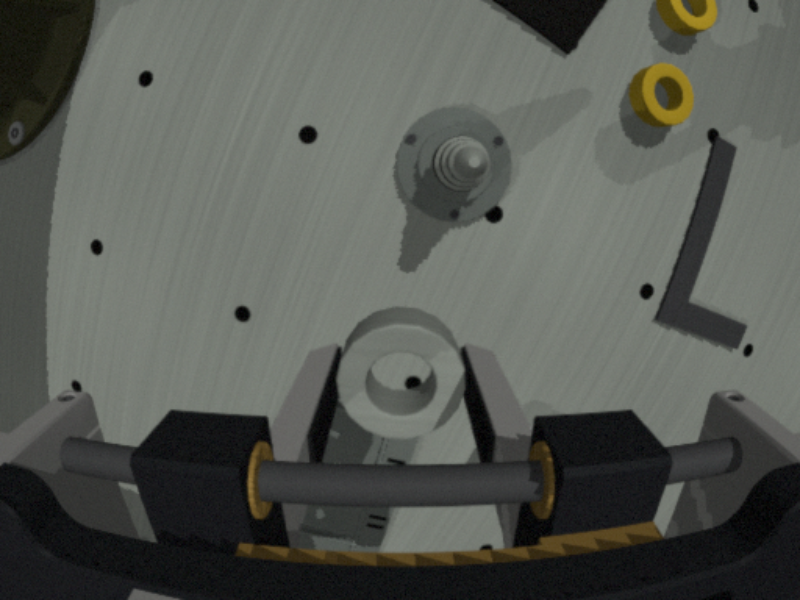

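The ring is held level at (402,380) and the mandrel is clear at (463,160), with its axis at (0.4577, 0.0210) in the wrist frame. Next I'll fit the held ring's centre in the same frame, from the saved data.

```bash
cat > m4.py <<'E'
from h import *
from scipy.optimize import minimize
W=np.load('wrist.npy');o=ctrl.get_obs();e=o['ee_pos'];a=o['eef_rot'][2]
D=(W-e).reshape(-1,3);tx=D[:,0]*np.cos(a)+D[:,1]*np.sin(a);ty=D[:,0]*np.sin(a)-D[:,1]*np.cos(a)
m=(np.hypot(tx,ty)<.035)&(abs(tx)<.024)&(abs(D[:,2]-.0205)<.005)
print('z pct',np.round(np.percentile(D[m,2],[5,25,50,75,95]),4))
z=np.median(D[m,2]);m&=abs(D[:,2]-z)<.0015
x,y=tx[m],ty[m];print(m.sum(),'ty ext at centre',y[abs(x)<.003].min(),y[abs(x)<.003].max())
def cost(c):
    r=np.hypot(x-c[0],y-c[1]);return np.mean(np.maximum(r-.025,0)+np.maximum(c[2]-r,0))*1e3-c[2]*20
f=minimize(cost,[0,0,.012],method='Nelder-Mead',options=dict(xatol=1e-6,fatol=1e-8));print('tool xy, bore r',np.round(f.x,4))
cx,cy=f.x[:2];print('world offset',np.round([cx*np.cos(a)+cy*np.sin(a),cx*np.sin(a)-cy*np.cos(a)],4))
# plane tilt of the top face
A=np.c_[x,y,np.ones_like(x)];print('tilt',np.round(np.linalg.lstsq(A,D[m,2],rcond=None)[0],4))
q=np.abs(y-cy)<.002;print('tx gap', x[q&(x<0)].max() if (q&(x<0)).any() else 0, x[q&(x>0)].min())
q=np.abs(x-cx)<.002;print('ty gap', y[q&(y<cy)].max(), y[q&(y>cy)].min())
E
python3 m4.py
```

```text
z pct [0.0179 0.0198 0.0203 0.0207 0.0213]
3319 ty ext at centre -0.02497276962654893 0.024343945906391704
tool xy, bore r [-0.     -0.0004  0.0136]
world offset [-0.0002  0.0004]
tilt [ 0.0004 -0.0012  0.0203]
tx gap -0.013248006624961558 0.012930362430111789
ty gap -0.01367283174656119 0.012504253167676262
```

Call:
carry_out(commands=[1, 0.2, 4, 0, 0, 0, 0, 1, 0.2, 7, 0, 0, 0, 0, 1, 0.2, 9, -1, 0, 0, 0, 1, 0.2, 9.3, -3, 0, 0, 0, 1, 0.2, 9.3, -4.5, 0, 0, 0, 1, 0.2, 9.3, -4.5, 0, 0, 0, 1, 0.2, 9.3, -4.5, 0, 0, 0, 1, 0.2, 9.3, -4.5, 0, 0, 0, 1, 0.2, 9.3, -4.5, 0, 0, 0])

```text
time_s: 6.17
ee_pos: [0.4585, 0.0211, 0.1204]
eef_rot: [3.14, -0.001, 0.408]
force: [-0.4, -0.2, -1.8]
grip_width: 0.0494
```

Call:
carry_out(commands=[1, -0.07, -0.04, 0, 0, 0, 0, 1, -0.07, -0.04, -0.2, 0, 0, 0, 1, -0.07, -0.04, -0.8, 0, 0, 0, 1, -0.07, -0.04, -1.6, 0, 0, 0, 1, -0.07, -0.04, -2.4, 0, 0, 0, 1, -0.07, -0.04, -3.2, 0, 0, 0, 1, -0.07, -0.04, -4.0, 0, 0, 0, 1, -0.07, -0.04, -4.0, 0, 0, 0, 1, -0.07, -0.04, -4.0, 0, 0, 0])

```text
time_s: 6.92
ee_pos: [0.4576, 0.0207, 0.0799]
eef_rot: [3.14, 0.0, 0.408]
force: [-0.3, 0.4, -2.1]
grip_width: 0.0498
```

Call:
carry_out(commands=[1, 0.02, 0, -0.15, 0, 0, 0, 1, 0.02, 0, -0.3, 0, 0, 0, 1, 0.02, 0, -0.45, 0, 0, 0, 1, 0.02, 0, -0.6, 0, 0, 0, 1, 0.02, 0, -0.7, 0, 0, 0, 1, 0.02, 0, -0.8, 0, 0, 0, 1, 0.02, 0, -0.8, 0, 0, 0])

```text
time_s: 7.5
ee_pos: [0.4577, 0.0208, 0.0717]
eef_rot: [3.14, 0.0, 0.408]
force: [0.6, 0.9, -3.5]
grip_width: 0.0494
```

Call:
carry_out(commands=[1, 0, 0, -0.1, 0, 0, 0, 1, 0, 0, -0.2, 0, 0, 0, 1, 0, 0, -0.3, 0, 0, 0, 1, 0, 0, -0.4, 0, 0, 0, 1, 0, 0, -0.4, 0, 0, 0])

```text
time_s: 7.92
ee_pos: [0.4576, 0.0208, 0.0676]
eef_rot: [3.14, 0.0, 0.408]
force: [0.4, 0.6, -3.1]
grip_width: 0.05
```

Call:
carry_out(commands=[1, 0, 0, -0.1, 0, 0, 0, 1, 0, 0, -0.2, 0, 0, 0, 1, 0, 0, -0.3, 0, 0, 0, 1, 0, 0, -0.3, 0, 0, 0])

```text
time_s: 8.25
ee_pos: [0.4577, 0.0207, 0.0645]
eef_rot: [3.14, 0.0, 0.408]
force: [-0.1, 0.5, 1.7]
grip_width: 0.0495
```

Contact: the force rose by about 4 N, which matches the mandrel's drag, with the underside near 61 mm. I'll push on gently.

Call:
carry_out(commands=[1, 0, 0, -0.1, 0, 0, 0, 1, 0, 0, -0.2, 0, 0, 0, 1, 0, 0, -0.3, 0, 0, 0, 1, 0, 0, -0.3, 0, 0, 0])

```text
time_s: 8.58
ee_pos: [0.4581, 0.0207, 0.0618]
eef_rot: [3.14, -0.001, 0.408]
force: [-1.4, 0.2, 7.3]
grip_width: 0.0498
```

Call:
carry_out(commands=[1, -0.03, 0, -0.02, 0, 0, 0, 1, -0.03, 0, -0.05, 0, 0, 0, 1, -0.03, 0, -0.05, 0, 0, 0])

```text
time_s: 8.83
ee_pos: [0.4581, 0.0207, 0.0618]
eef_rot: [3.14, -0.001, 0.408]
force: [-1.5, 0.7, 7.6]
grip_width: 0.0499
```

Call:
carry_out(commands=[1, -0.04, 0, -0.04, 0, 0, 0, 1, -0.04, 0, -0.07, 0, 0, 0, 1, -0.04, 0, -0.1, 0, 0, 0, 1, -0.04, 0, -0.1, 0, 0, 0])

```text
time_s: 9.17
ee_pos: [0.4582, 0.0206, 0.0614]
eef_rot: [3.139, -0.003, 0.408]
force: [-1.6, 0.4, 11.4]
grip_width: 0.0501
```

```bash
python3 - <<'E'
from h import *
p,d=viewer.camera('side');q,dq=viewer.camera('scene')
W=cloud('side',d)
m=(np.hypot(W[...,0]-.457,W[...,1]-.02)<.012)&(W[...,2]>.084);print('side tip z',np.nanmax(W[m][:,2]),np.load('side.npy')[...,2][(np.hypot(np.load('side.npy')[...,0]-.457,np.load('side.npy')[...,1]-.02)<.012)].max())
a=cv2.resize(p[185:275,195:285],(400,400),interpolation=2);b=cv2.resize(q[175:245,240:310],(400,400),interpolation=2)
cv2.imwrite('pics/press.png',np.hstack([a,b]))
w=viewer.camera_info('wrist');pw,dw=viewer.camera('wrist');V=cloud('wrist',dw,w);np.save('wrist.npy',V)
m=(np.hypot(V[...,0]-.457,V[...,1]-.02)<.009)&(V[...,2]<.11);print('wrist tip z',np.nanmax(V[m][:,2]))
o=ctrl.get_obs();print(o['time_s'],np.round(o['ee_pos'],4),np.round(o['force'],2))
E
python3 m4.py
```

```text
side tip z 0.09284512984763352 0.09935360907270482
wrist tip z 0.09425781536486619
9.3167 [0.4582 0.0206 0.0615] [-2.64  0.67 10.55]
z pct [0.0177 0.0198 0.0203 0.0208 0.0222]
3393 ty ext at centre -0.02521350668188592 0.02378910933567798
tool xy, bore r [0.0002 0.0004 0.0096]
world offset [ 0.0003 -0.0003]
tilt [ 0.0024 -0.0008  0.0204]
tx gap -0.013143540295175284 0.012976689452833395
ty gap -0.008240188009198113 0.012096169528970514
```

View pics/press.png

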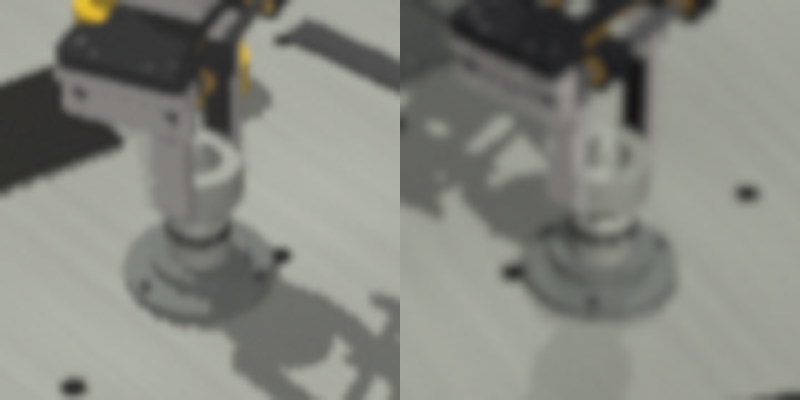

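The side tip height dropped from 99.4 to 92.8 mm. The ring underside is at 58.3 mm and the bore is 26.6 mm, so this is step 2, and the force now rises like a stiff spring. The picture shows the ring level at (205,165) with the lower land clear beneath it. I'll hold the press for over a second.

Call:
carry_out(commands=[1, -0.05, 0, -0.07, 0, 0, 0, 1, -0.05, 0, -0.07, 0, 0, 0, 1, -0.05, 0, -0.07, 0, 0, 0, 1, -0.05, 0, -0.07, 0, 0, 0])

```text
time_s: 9.65
ee_pos: [0.4582, 0.0206, 0.0615]
eef_rot: [3.138, -0.004, 0.408]
force: [-2.7, -0.9, 11.0]
grip_width: 0.0497
```

Call:
carry_out(commands=[1, -0.05, 0, -0.07, 0, 0, 0, 1, -0.05, 0, -0.07, 0, 0, 0, 1, -0.05, 0, -0.07, 0, 0, 0, 1, -0.05, 0, -0.07, 0, 0, 0, 1, -0.05, 0, -0.07, 0, 0, 0, 1, -0.05, 0, -0.07, 0, 0, 0, 1, -0.05, 0, -0.07, 0, 0, 0, 1, -0.05, 0, -0.07, 0, 0, 0, 1, -0.05, 0, -0.07, 0, 0, 0, 1, -0.05, 0, -0.07, 0, 0, 0, 1, -0.05, 0, -0.07, 0, 0, 0, 1, -0.05, 0, -0.07, 0, 0, 0])

```text
time_s: 10.65
ee_pos: [0.4582, 0.0206, 0.0615]
eef_rot: [3.138, -0.005, 0.408]
force: [-1.9, 0.8, 11.4]
grip_width: 0.0497
```

Call:
carry_out(commands=[1, -0.03, 0, 0.3, 0, 0, 0, 1, -0.03, 0, 0.8, 0, 0.004, 0, 1, -0.03, 0, 1.5, 0, 0.004, 0, 1, -0.03, 0, 2.5, 0, 0.004, 0, 1, -0.03, 0, 3.8, 0, 0.004, 0, 1, -0.03, 0, 5.3, 0, 0.004, 0, 1, -0.03, 0, 7.0, 0, 0.004, 0, 1, -0.03, 0, 9, 0, 0.004, 0, 1, -0.03, 0, 10, 0, 0.004, 0, 1, -0.03, 0, 10.5, 0, 0.004, 0, 1, -0.03, 0, 10.5, 0, 0.004, 0])

```text
time_s: 11.57
ee_pos: [0.4582, 0.0206, 0.1673]
eef_rot: [3.139, -0.003, 0.408]
force: [-0.6, -0.1, -2.4]
grip_width: 0.0498
```

Run:
```python
from h import *
W=np.load('side.npy');p,d=viewer.camera('side')
W=cloud('side',d)
s=nets.silhouettes('side','tray')[0];m=s['region'];print(s['confidence'],s['extent'])
P=W[m];P=P[(P[:,2]>-.002)&(P[:,2]<.012)]
r=cv2.minAreaRect((P[:,:2]*1000).astype(np.float32));print(r,np.round(cv2.boxPoints(r),1))
o=ctrl.get_obs();print(o['time_s'],np.round(o['ee_pos'],4),np.round(o['force'],2),np.round(o['eef_rot'],4),np.round(o['qpos'],3))
```

```text
0.64 [296.4, 277.8, 416.3, 357.6]
((487.4668273925781, -304.9123840332031), (108.89806365966797, 231.97286987304688), 8.327372550964355) [[ 416.8 -198. ]
 [ 450.4 -427.6]
 [ 558.1 -411.8]
 [ 524.5 -182.3]]
11.6667 [0.4575 0.0206 0.1658] [-0.08 -0.06 -2.06] [ 3.1398e+00 -3.0000e-04  4.0770e-01] [-0.034  0.134  1.82  -0.002  1.187 -0.441]
```

Call:
carry_out(commands=[1, -0.4, -3.5, 0, 0, 0, -0.09, 1, -0.8, -7, 0, 0, 0, -0.19, 1, -1.3, -11, 0, 0, 0, -0.3, 1, -1.8, -15, 0, 0, 0, -0.4, 1, -2.3, -19, 0, 0, 0, -0.5, 1, -2.8, -23, 0, 0, 0, -0.6, 1, -3.2, -27, 0, 0, 0, -0.7, 1, -3.7, -31, 0, 0, 0, -0.8, 1, -4.2, -35, 0, 0, 0, -0.9, 1, -4.6, -38.5, 0, 0, 0, -1.0, 1, -4.8, -40.5, 0, 0, 0, -1.05, 1, -4.8, -40.5, 0, 0, 0, -1.05])

```text
time_s: 12.67
ee_pos: [0.4081, -0.3875, 0.1639]
eef_rot: [3.14, 0.002, -0.649]
force: [-0.2, 0.7, -2.7]
grip_width: 0.0496
```

```bash
cat > m5.py <<'E'
from h import *
from scipy.optimize import minimize
o=ctrl.get_obs();print({k:np.round(o[k],4) for k in ['time_s','ee_pos','eef_rot','force','grip_width']})
i=viewer.camera_info('wrist');p,d=viewer.camera('wrist');W=cloud('wrist',d,i);np.save('wrist.npy',W)
cv2.imwrite('pics/tray.png',cv2.resize(p,(800,600)))
P=W.reshape(-1,3);P=P[~np.isnan(P[:,0])]
q=P[(np.abs(P[:,0]-.48)<.1)&(np.abs(P[:,1]+.306)<.15)&(P[:,2]<.02)]
print('z hist',np.histogram(q[:,2],bins=np.arange(-.003,.013,.001)))
for s in nets.silhouettes('wrist','tray')[:1]:
    S=W[s['region']];S=S[(S[:,2]>-.002)&(S[:,2]<.012)]
    r=cv2.minAreaRect((S[:,:2]*1000).astype(np.float32));print(s['confidence'],s['extent'],r)
# floor of the middle bay: fit 72 mm square frame: maximise floor points inside, wall points in frame
f=q[(abs(q[:,2]-.003)<.0015)];w=q[(abs(q[:,2]-.008)<.0012)]
def loc(A,c):
    D=A[:,:2]-c[:2];return D@np.array([np.cos(c[2]),np.sin(c[2])]),D@np.array([-np.sin(c[2]),np.cos(c[2])])
def cost(c):
    x,y=loc(w,c);fx,fy=loc(f,c)
    win=(np.clip(.036-np.abs(x),0,.01)*(np.abs(y)<.116)); by=np.minimum.reduce([abs(y-k*.076) for k in(-1,0,1)])
    a=np.minimum(np.clip(.036-abs(x),0,.01),np.clip(.036-by,0,.01)).sum()
    bf=np.minimum.reduce([abs(fy-k*.076) for k in(-1,0,1)]);ins=(abs(fx)<.05)&(abs(fy)<.12)
    b=(np.maximum(np.clip(abs(fx)-.036,0,.01),np.clip(bf-.036,0,.01))*ins).sum()
    return (a+b)*1e3
best=min((minimize(cost,[x,y,.145],method='Nelder-Mead',options=dict(initial_simplex=[[x,y,.145],[x+.006,y,.145],[x,y+.006,.145],[x,y,.165]])) for x in(.47,.48) for y in(-.312,-.30)),key=lambda r:r.fun)
print('tray',len(f),len(w),np.round(best.x,4),best.fun)
E
python3 m5.py; python3 m4.py
```

```text
{'time_s': np.float64(12.6667), 'ee_pos': array([ 0.4081, -0.3875,  0.1639]), 'eef_rot': array([ 3.1397e+00,  1.8000e-03, -6.4900e-01]), 'force': array([-0.2247,  0.6849, -2.6995]), 'grip_width': np.float64(0.0496)}
z hist (array([ 407, 3776, 9045, 5026, 2909, 5513, 3035,  496,  198, 1238, 2783,
       1544,  223,    8,    0]), array([-0.003, -0.002, -0.001,  0.   ,  0.001,  0.002,  0.003,  0.004,
        0.005,  0.006,  0.007,  0.008,  0.009,  0.01 ,  0.011,  0.012]))
0.63 [166.2, 0.0, 370.6, 180.6] ((489.2447204589844, -303.11688232421875), (107.54515075683594, 238.14590454101562), 7.9983930587768555)
tray 10676 4799 [ 0.4759 -0.3051  0.1499] 131.25962841182974
z pct [0.0178 0.0194 0.0199 0.0204 0.021 ]
3302 ty ext at centre -0.02245783953758894 0.026688144851488852
tool xy, bore r [0.0013 0.0022 0.0136]
world offset [-0.0002 -0.0026]
tilt [-0.0025 -0.0004  0.02  ]
tx gap -0.011779122284439466 0.01489731822139927
ty gap -0.01087232521902359 0.014972629528691704
```

View pics/tray.png

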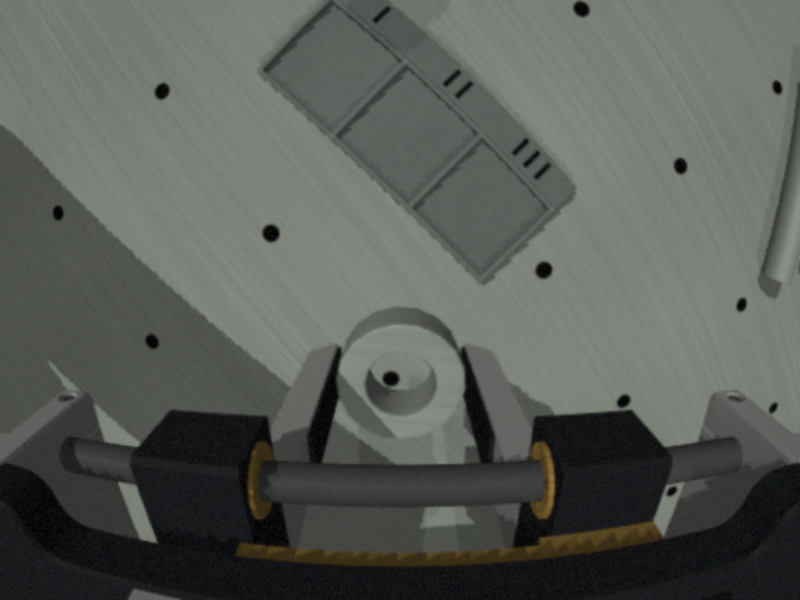

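The middle bay with two marks is at (410,135). Its fitted centre is (0.476, -0.306) with yaw 0.148, in agreement with the side camera. I'll move above it.

Call:
carry_out(commands=[1, 2, 2.5, 0, 0, 0, 0, 1, 4, 5, -1, 0, 0, 0, 1, 6, 7.3, -4, 0, 0, 0, 1, 6.8, 8.3, -7.5, 0, 0, 0, 1, 6.8, 8.3, -10.5, 0, 0, 0.01, 1, 6.8, 8.3, -11.5, 0, 0, 0.01, 1, 6.8, 8.3, -11.5, 0, 0, 0.01, 1, 6.8, 8.3, -11.5, 0, 0, 0.01])

```text
time_s: 13.43
ee_pos: [0.4772, -0.3014, 0.0502]
eef_rot: [3.14, 0.002, -0.633]
force: [-0.4, 0.1, -2.5]
grip_width: 0.0498
```

```bash
python3 -c "
from h import *
viewer.camera('side');o=ctrl.get_obs();print(o['time_s'],np.round(o['ee_pos'],4),np.round(o['force'],2),np.round(o['eef_rot'],4))"
```

```text
13.4833 [ 0.4775 -0.3019  0.051 ] [ 0.02 -0.64 -1.76] [ 3.1404e+00 -1.0000e-04 -6.3290e-01]
```

Call:
carry_out(commands=[1, -0.15, -0.4, -0.8, 0, 0, 0, 1, -0.15, -0.4, -1.6, 0, 0, 0, 1, -0.15, -0.4, -2.4, 0, 0, 0, 1, -0.15, -0.4, -3.1, 0, 0, 0, 1, -0.15, -0.4, -3.6, 0, 0, 0, 1, -0.15, -0.4, -3.9, 0, 0, 0, 1, -0.15, -0.4, -4.1, 0, 0, 0, 1, -0.15, -0.4, -4.1, 0, 0, 0, 1, -0.15, -0.4, -4.1, 0, 0, 0])

```text
time_s: 14.23
ee_pos: [0.4761, -0.3059, 0.0101]
eef_rot: [3.14, -0.0, -0.633]
force: [-0.9, -0.0, -1.8]
grip_width: 0.0497
```

Next I lower the last 4 mm gently.

Call:
carry_out(commands=[1, 0, 0, -0.08, 0, 0, 0, 1, 0, 0, -0.16, 0, 0, 0, 1, 0, 0, -0.24, 0, 0, 0, 1, 0, 0, -0.3, 0, 0, 0, 1, 0, 0, -0.36, 0, 0, 0, 1, 0, 0, -0.36, 0, 0, 0])

```text
time_s: 14.73
ee_pos: [0.4761, -0.3059, 0.0064]
eef_rot: [3.14, 0.0, -0.633]
force: [0.0, -0.3, -2.9]
grip_width: 0.0499
```

Call:
carry_out(commands=[1, 0, 0, -0.03, 0, 0, 0, 1, 0, 0, -0.06, 0, 0, 0, 1, 0, 0, -0.06, 0, 0, 0, 1, 0, 0, -0.06, 0, 0, 0])

```text
time_s: 15.07
ee_pos: [0.4761, -0.306, 0.0061]
eef_rot: [3.14, -0.0, -0.633]
force: [-1.1, 2.0, 5.2]
grip_width: 0.0497
```

Call:
carry_out(commands=[-0.22, 0, 0, 0, 0, 0, 0, -0.22, 0, 0, 0, 0, 0, 0, -0.22, 0, 0, 0, 0, 0, 0, -0.22, 0, 0, 0, 0, 0, 0, -0.22, 0, 0, 0, 0, 0, 0])

```text
time_s: 15.48
ee_pos: [0.4762, -0.306, 0.0061]
eef_rot: [3.14, -0.0, -0.633]
force: [0.6, 1.3, -0.6]
grip_width: 0.057
```

Call:
carry_out(commands=[-0.22, 0, 0, 0.5, 0, 0, 0, -0.22, 0, 0, 1.3, 0, 0, 0, -0.22, 0, 0, 2.3, 0, 0, 0, -0.22, 0, 0, 3.5, 0, 0, 0, -0.22, 0, 0, 6, 0, 0, 0, -0.22, 0, 0, 9, 0, 0, 0, -0.22, -2, -2.5, 12, 0, 0, 0, -0.22, -5, -6, 14, 0, 0, 0, -0.22, -7, -8, 14, 0, 0, 0, -0.22, -7, -8, 14, 0, 0, 0, -0.22, -7, -8, 14, 0, 0, 0])

```text
time_s: 16.4
ee_pos: [0.4053, -0.3872, 0.1477]
eef_rot: [3.14, -0.002, -0.636]
force: [-0.4, 0.8, -0.3]
grip_width: 0.0573
```

Run:
```python
from h import *
viewer.camera('side')
o=ctrl.get_obs();i=viewer.camera_info('wrist');p,d=viewer.camera('wrist');W=cloud('wrist',d,i)
print(o['time_s'],np.round(o['ee_pos'],4),np.round(o['force'],2))
q,_=viewer.camera('scene')
X,Y,Z=W[...,0],W[...,1],W[...,2]
m=(np.hypot(X-.476,Y+.306)<.04)&(Z>.022)&(Z<.032)
x,y=X[m],Y[m];print('ring',m.sum(),cv2.minEnclosingCircle((np.c_[x,y]*1000).astype(np.float32)),np.percentile(Z[m],[5,50,95]))
print('tilt',np.linalg.lstsq(np.c_[x-.476,y+.306,np.ones_like(x)],Z[m],rcond=None)[0])
a=cv2.resize(p[0:210,140:420],(800,600))[:, :];cv2.imwrite('pics/final.png',a)
W2=cloud('scene',_)
for s in nets.silhouettes('scene','ring_a'): print(s['confidence'],np.round(s['extent']),np.round(np.nanmedian(W2[s['region']],0),3))
```

```text
16.45 [ 0.406  -0.3862  0.147 ] [-0.45 -0.6   0.03]
ring 1352 ((476.2997741699219, -305.66290283203125), 25.075462341308594) [0.02483545 0.02639927 0.02768042]
tilt [0.00024384 0.00343259 0.02636412]
0.83 [267. 271. 288. 290.] [0.577 0.243 0.024]
0.69 [341. 296. 363. 318.] [0.461 0.408 0.031]
0.58 [253. 249. 270. 267.] [0.582 0.155 0.023]
0.5 [220. 163. 233. 174.] [ 0.477 -0.295  0.025]
0.49 [324. 230. 339. 251.] [0.361 0.185 0.024]
0.31 [174. 234. 238. 273.] [0.679 0.028 0.007]
```

View pics/final.png

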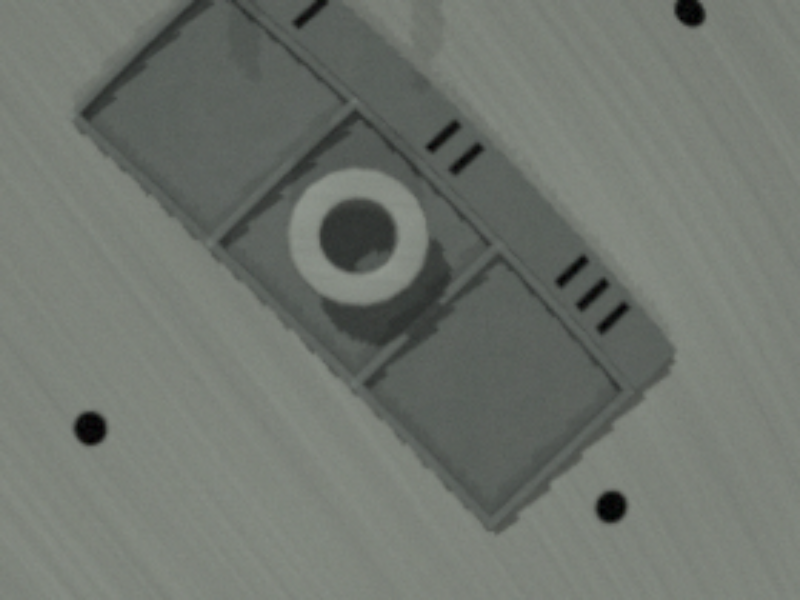

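The ring lies flat and central in the two-mark bay at (358,237). Its top is 26.4 mm above the table (27 mm expected). The gripper is clear, so I'm handing in.

```bash
python3 -c "
from h import *
print(ticket.hand_in())"
```

```text
the job is handed in; nothing more can be done
None
```

The steel ring from the black pad is now in the two-mark (middle) bay of the tray, and I handed the job in at about 16.5 s.

- **Sizing:** The ring stopped on step 2. Its underside was about 58.4 mm above the table with the mandrel down (58.2 ± 4 mm expected), and its bore measured about 26.6 mm.
- **Pressing:** The mandrel's tip went down about 5–6 mm, and then the force rose at roughly 10 N/mm, as the end stop should. I held it there for about 1.5 s. The wrist read 10.5–11.4 N, which is about 13–14 N on the ring once its weight is added. The highest wrist reading after any move was 11.4 N.
- **Placing:** In the last wrist view the ring lies flat at (0.476, -0.306), within 1 mm of the bay centre I measured. Its top is at 26.4 mm (27 mm expected). The gripper was empty and clear.

**Checks that fell short:**
- **Grooves not counted:** The cameras were too coarse to count the grooves. I identified the step from the ring's height and bore instead, and the two agree.
- **Second board ring not detected:** In the last scene picture the network found only one of the two rings on the board. I did not check that ring again, but the arm never went below about 16 cm over the board.

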